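Close the drill jig on the workshop bench

ROBOT

A 6-joint arm with a two-finger parallel gripper is mounted at the origin on the work surface. World frame = base frame: x ahead of the robot, y to its left, z up, the work surface at z = 0. Lengths are in m, angles in rad, forces in N, time in s.
With the tool pointing down it reaches from about 0.3 to 0.775 m from the base axis. Payload 14.6 kg.
Tool frame: the origin (TCP) lies at the very end of the fingers, on their centre line; the grasp point (between the pads) lies 19 mm behind it; z points along the fingers, y is the line along which they close (so a half turn about z gives the same grasp; the last joint's range is limited). The gripper opens to 94 mm and grips with 3 to 60 N. Pads are 16 mm wide; open, the fingers measure 119 mm over their backs; the gripper's body (75 mm by 177 mm) begins 78 mm behind the grasp point.
Start: joints at [1.064, 0.3, 1.521, -0, 1.321, -0.067], TCP at [0.234, 0.498, 0.205] pointing down, gripper open.
Joint ranges: [-3.03, 3.03], [-0.79, 2.21], [0.23, 2.52], [-1.04, 4.18], [0, 3.07], [-2.55, 2.55]. Speed limits (rad/s): [2.22, 2.22, 2.57, 3.14, 3.14, 3.14].

INTERFACE

Orientations are given as [roll, pitch, yaw] about the fixed x, y, z axes, in that order (R = Rz(yaw) Ry(pitch) Rx(roll)).
In Python, from station import ctrl gives the robot as it stands.
- The arm moves only by the tool carry_out, never from a script. Its argument "motion" is text: rows parted by semicolons, each of 7 numbers parted by spaces: the shift along the world's x, y, z in m, then the turn, a rotation vector about the world's x, y, z in degrees, then the closure in counts, from 0 (fully open) to 255 (shut). In form: dx dy dz wx wy wz hand; .... A call has 1 to 20 rows; each row shifts and turns the commanded pose from where the row before left it; what a row does not reach is not made up. A row lasts 1/12 s, in which the tool goes at most 41.7 mm and 7.16 degrees, less where a joint would pass 70% of its speed; a pose out of reach is approached as far as the arm can. A call is refused whole if a number of a shift passes 0.0417 or a number of a turn 7.16, either way. A call with a gripper value outside its range is refused whole. The fingers move at their own pace and stop on an object; "grip_force" is the grip in N (left out, the last holds). Time passes only in rows, so rows that do not move let the fingers close. It gives the time, the measured TCP pose, the force, the opening and the grip force at its end, in the units of the state.
- ctrl.get_obs(): the state, without advancing time (a new reading comes with each control period).
- ctrl.camera(name): name is "scene" or "top" or "wrist"; returns a dict with "pixels" (420x560x3 uint8, red, green, blue), "range_z" (420x560 float32, m along the optical axis (not along the pixel's ray), 0 where there is no reading), "K" (3x3 intrinsics, pixels), "position" and "attitude" of the camera in the world. Camera axes: x right, y up, looking along -z (the intrinsics and any distortion apply to the point x, -y, -z); pixel columns grow to the right and rows downward; lengths in m; the calibration is good to about 2 mm. A picture is of the moment at which its call begins.
- ctrl.hand_in(): hands the job in; it is judged then, once.
The state is a dict: "time_s": time; "qpos": joint angles; "joint_vel": joint speeds; "tau": joint torques, N m; "ee_pos": TCP position; "eef_rot": TCP orientation; "force": force on the tool from outside, world axes, zero at the start; "moment": the same for the moment, N m; "grip_width": finger opening in m; "grip_force": force on a finger pad.
Only numpy, scipy, OpenCV 4.12 (cv2) and the standard library are available. Lean on these libraries where they do the work, as an engineer would, in place of code of your own. Each camera call takes 0.05 s, during which the arm holds its last target. There are 200 camera calls.

TASK

Close the drill jig: take the aluminium drill plate off its sloping rest by the bar handle, lower it gently onto the jig's two guide pins, keeping it level so that it does not jam, until it lies flush on its seats. Then swing the jig's steel strap by its black knob in over the plate as far as it goes, and let go. Leave the other things on the bench where they are.

Things in the scene. Friction and masses are not known exactly. Their poses are not given: they have to be found in the camera images.
- plate_grip (a point): Centre (half-way up, mid-length) of the drill plate's handle: a dark steel bar upright on the middle of the plate, 18 mm thick (x), 80 mm long (y), 50 mm high. This point is 25 mm above the plate's top face, 41 mm above its underside. Axes are the plate's: z square to the plate, out at the handle side. At the start z leans 32 degrees (0.56 rad) from vertical, roughly towards the robot; y is level.
- plate_under (a point): Centre of the underside of the loose aluminium drill plate: 100 mm (x) by 170 mm (y) by 16 mm thick, about 0.75 kg, balanced about the handle. Same axes as the handle point. Two 17 mm through holes at y = +62 and -62 mm, x = 0. It is symmetrical and fits either way round. At the start it lies on the rest; draw it off along its z.
- rest_top (a point): Middle of the sloping face of the fixed dark steel rest. Axes level (not sloping), z up: the slope faces its -x, roughly the robot, and rises to its +x by 32 degrees. Sloping board 125 by 190 mm, top edge about 109 mm above the bench; a lip 10 mm above the slope holds the plate's lower edge.
- jig_seat (a point): Midway between the guide pins of the fixed steel jig base (160 by 200 mm), at the height of the two seats on which the plate's underside comes to lie, 40 mm above the bench. z up; pins at y = +62 and -62 mm, x = 0. With the plate home, its handle centre is 41 mm above this point. Between the seats lies a copper workpiece, 2 mm lower than they are.
- pin_a (a point): Top of one guide pin, 48 mm above the seats (88 mm above the bench). Pin 14 mm in diameter, straight for 26 mm above the seat, then tapering to a 6 mm flat tip. It shows 32 mm above the top face of a seated plate.
- pin_b (a point): Top of the other guide pin, the same.
- strap_pivot (a point): On the vertical axis of the strap, which turns on a post beside the plate, on the robot's side: 82 mm from the jig's middle (x = -82, y = 0 mm in the jig's axes), at mid-height of the knob, 94 mm above the bench. Axes as the jig's.
- strap_knob (a point): Centre of the upright black knob on the tail of the strap: 16 mm in diameter, 46 mm high (71 to 117 mm above the bench), 44 mm from the pivot axis.
- strap_end (a point): Free end of the strap, 54 mm from the pivot, the end that comes to lie over the plate. The strap is a dark steel bar 108 mm long, 22 mm wide, 12 mm thick, turning level, its underside 59 mm above the bench: 3 mm above the top face of a seated plate.
- strap (a joint): Strap angle, rad: 0 = closed at its stop, free end along the jig's +x over the plate, knob along -x; open at the start (1.45 to 1.75), lying alongside, clear of the plate's way; limit 1.8. Grows anticlockwise from above; the knob lies from the pivot towards (-cos, -sin) of it in the jig's axes. Stiff: about 3.5 N at the knob; stays where left.
- spray_can_mid (a point): Bystander: upright spray can, 60 mm in diameter, 180 mm high, point half-way up.
- jar_mid (a point): Bystander: closed jar, 80 mm in diameter, 85 mm high, point half-way up.
- tape_mid (a point): Bystander: roll of brown tape lying flat, 90 mm in diameter, 30 mm high, point at its centre.
- screwdriver: Bystander: screwdriver lying on the bench between the rest and the jig, 190 mm long along its x.
- wrench: Bystander: wrench lying on the bench, 200 mm long along its x.
- tub_mid (a point): Bystander: open white plastic tub 120 x 160 x 60 mm, point half-way up.
Things that resemble listed ones, but are neither listed nor needed, are in the scene too. Leave any blue or red look-alike of the part that bears plate_grip alone.

How it is judged:
On the way, in this order (a step that is already met when the one before it is completed fails the run):
1. the drill plate has been lifted off its rest (distance of plate_grip from where it was at the start of the episode above 0.08 m and horizontal distance between plate_grip and rest_top above 0.08 m), for 0.05 s.
2. the drill plate lies home on both guide pins, flush on its seats, with the strap still open (z of plate_grip in the frame of jig_seat between 0.037 and 0.044 m and horizontal distance between plate_grip and jig_seat below 0.005 m and angle between the z axis of plate_grip and the z axis of jig_seat, either way round below 0.04 rad and angle between the y axis of plate_grip and the y axis of jig_seat, either way round below 0.08 rad and value of joint strap above 1 rad), for 0.3 s.
At the end, for the whole second after the job is handed in: The drill plate is home on both pins (handle centre 37 to 44 mm above the seat point, within 5 mm sideways, plate square to the seats within 0.04 rad and in line with the pins within 0.08 rad), the strap is closed over it (angle under 0.17 rad), and both are at rest (z of plate_grip in the frame of jig_seat between 0.037 and 0.044 m and horizontal distance between plate_grip and jig_seat below 0.005 m and angle between the z axis of plate_grip and the z axis of jig_seat, either way round below 0.04 rad and angle between the y axis of plate_grip and the y axis of jig_seat, either way round below 0.08 rad and value of joint strap below 0.17 rad and linear speed of drill_plate below 0.02 m/s and velocity of joint strap between -0.05 and 0.05 rad/s); the robot touches nothing.
It fails at once if the plate is on the pins (9 mm or more down over them) while tilted more than 0.17 rad (z of plate_grip in the frame of jig_seat below 0.08 m and horizontal distance between plate_grip and jig_seat below 0.03 m and angle between plate_grip's own z axis and vertical above 0.17 rad).
It fails at once if the plate drops or is rammed down the pins faster than 0.35 m/s (z of plate_grip in the frame of jig_seat below 0.089 m and horizontal distance between plate_grip and jig_seat below 0.03 m and linear speed of drill_plate above 0.35 m/s).
It fails at once if a bystander (can, jar, tape roll, screwdriver, wrench or tub) is moved more than 30 mm (distance of any of spray_can_mid, jar_mid, tape_mid, screwdriver, wrench, tub_mid from where it was at the start of the episode above 0.03 m).
It also fails if it takes over 64 s, if anything falls off the work surface, if the arm or the gripper's body presses on something with over 40 N, if the wrist force passes 120 N, or if a joint passes its speed limit or range.

## Working session

There is one attempt and no reset: what is moved stays moved. The work goes in short steps, Python scripts to look and compute and a tool call to move; the robot and the scene stay as the last step left them, time stands still between calls to the robot, and variables do not carry over. Pictures are saved under pics/ and viewed, at most 10 in all, crops included, and the job is handed in when it is done.

Besides the shell and the picture viewer there is one more tool, called after "Request:" in YAML: its name, and indented under it one key for each argument. carry_out: Moves the arm, as the interface text tells. Its arguments: {"type":"object","properties":{"motion":{"type":"string"},"grip_force":{"type":"number"}},"required":["motion"]}

```bash
mkdir -p pics; ls; cat > h.py <<'E'
import numpy as np, cv2
from scipy.spatial.transform import Rotation as R
from station import ctrl
def snap(n):
    return ctrl.camera(n)
def rot(c):
    a=np.array(c["attitude"],float)
    if a.shape==(3,3): return a
    if a.size==4: return None
    return R.from_euler('xyz',a).as_matrix()
def cloud(c):
    K=np.array(c["K"]); z=c["range_z"]; v,u=np.mgrid[:z.shape[0],:z.shape[1]]
    x=(u-K[0,2])/K[0,0]*z; y=(v-K[1,2])/K[1,1]*z
    P=np.stack([x,-y,-z],-1)@rot(c).T+np.array(c["position"])
    P[z==0]=np.nan
    return P
def save(c,f,box=None,s=1):
    im=c["pixels"][:,:,::-1]
    if box: im=im[box[1]:box[3],box[0]:box[2]]
    cv2.imwrite("pics/"+f,cv2.resize(im,None,fx=s,fy=s,interpolation=cv2.INTER_CUBIC))
E
python3 - <<'E'
from h import *
import pickle
D={}
for n in ("top","scene","wrist"):
    c=snap(n); D[n]=c; print(n,c["K"],c["position"],c["attitude"],{k for k in c})
    save(c,n+"0.png")
pickle.dump(D,open("d0.pkl","wb"))
print(ctrl.get_obs())
E
```

```text
pics
top [[388.15130356   0.         277.04000684]
 [  0.         388.15130356 203.67817183]
 [  0.           0.           1.        ]] [0.26749955 0.0595395  1.49097036] [ 0.22760911  0.00490487 -1.62536718] {'K', 'position', 'attitude', 'range_z', 'pixels'}
scene [[510.37902844   0.         285.06182825]
 [  0.         510.37902844 206.30743972]
 [  0.           0.           1.        ]] [ 1.50761518 -0.05920902  1.1669343 ] [0.70577395 0.00234226 1.46791723] {'K', 'position', 'attitude', 'range_z', 'pixels'}
wrist [[328.32507159   0.         282.16673763]
 [  0.         328.32507159 207.97011762]
 [  0.           0.           1.        ]] [0.17103423 0.52680173 0.38556202] [-0.24090197  0.00199158  1.1292938 ] {'K', 'position', 'attitude', 'range_z', 'pixels'}
{'time_s': 0.15, 'qpos': array([ 1.06440657e+00,  3.00360719e-01,  1.52140904e+00, -1.31752461e-05,
        1.32067109e+00, -6.65910654e-02]), 'joint_vel': array([-9.16361398e-04, -1.92031332e-03, -8.45897998e-06, -7.12042829e-04,
        1.62979241e-04, -1.27817717e-04]), 'tau': array([ 1.03040427e-03, -5.31961226e+01, -3.52823746e+01,  7.08302949e-02,
        2.36059469e-02, -1.19078290e-04]), 'ee_pos': array([0.23407966, 0.49750089, 0.20501965]), 'eef_rot': array([-3.14074550e+00, -4.37058479e-05,  2.70179721e+00]), 'force': array([ 0.28122849, -0.82423381, -0.09568881]), 'moment': array([-0.02044939,  0.02652853,  0.01635412]), 'grip_force': 0.0, 'grip_width': 0.09412858380949428}
```

View pics/top0.png

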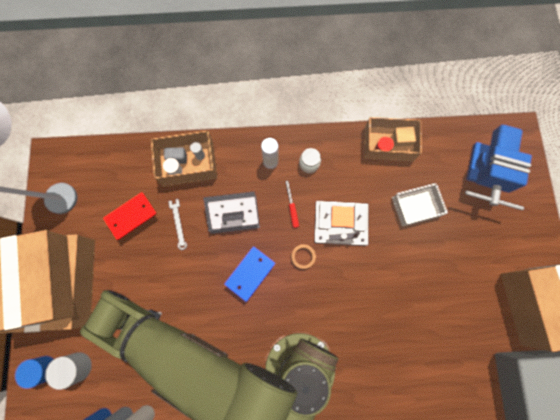

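View pics/scene0.png

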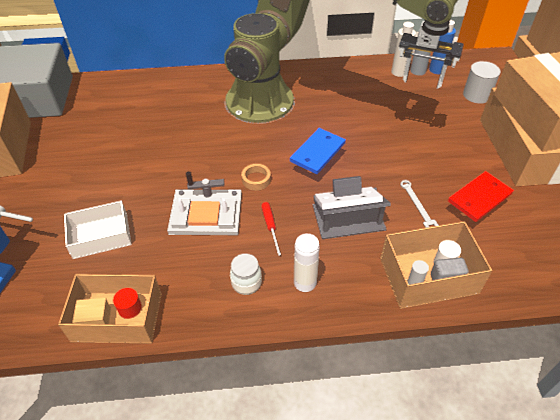

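The top view shows the silver plate with its dark handle at (233,213) on the rest. The blue plate at (250,275) and the red one at (130,217) are look-alikes. The jig is at (342,222), and its strap and knob are near (345,238). The screwdriver is at (292,205), the tape at (304,257), the can at (270,152) and the jar at (310,160). The only grey plate on a sloping rest is the one at (233,213), so I'll confirm that with a crop while I measure roughly.

```bash
python3 - <<'E'
from h import *
import pickle
D=pickle.load(open("d0.pkl","rb"))
t=D["top"];s=D["scene"]
a=cv2.resize(t["pixels"][180:260,195:380,::-1],(740,320),interpolation=cv2.INTER_CUBIC)
b=cv2.resize(s["pixels"][165:245,160:400,::-1],(740,247),interpolation=cv2.INTER_CUBIC)
cv2.imwrite("pics/crop1.png",np.vstack([a,b]))
P=cloud(t);S=cloud(s)
for u,v in[(100,330),(290,235),(214,226),(222,204),(247,204),(233,214),(342,217),(325,210),(362,233)]: print("top",u,v,P[v,u].round(3))
for u,v in[(350,160),(347,187),(330,204),(375,200),(205,213),(180,192),(189,178),(235,193),(206,185)]: print("sc",u,v,S[v,u].round(3))
# things above bench in rest and jig regions
for nm,Q,c in(("top",P,t),("scene",S,s)):
    for lab,ctr in(("rest",P[214,233]),("jig",P[217,342])):
        m=(np.hypot(Q[...,0]-ctr[0],Q[...,1]-ctr[1])<.14)&(Q[...,2]>.02)&(Q[...,2]<.2)
        X=Q[m]; r=cv2.minAreaRect(X[:,:2].astype(np.float32)); print(nm,lab,m.sum(),r,X[:,2].max())
E
```

```text
top 100 330 [0.205 0.497 0.508]
top 290 235 [ 0.486  0.005 -0.003]
top 214 226 [0.527 0.288 0.06 ]
top 222 204 [0.598 0.25  0.108]
top 247 204 [0.596 0.16  0.094]
top 233 214 [0.556 0.21  0.12 ]
top 342 217 [ 0.538 -0.196  0.037]
top 325 210 [ 0.568 -0.133  0.041]
top 362 233 [ 0.476 -0.27   0.016]
sc 350 160 [ 0.34   0.272 -0.003]
sc 347 187 [0.561 0.211 0.112]
sc 330 204 [0.617 0.153 0.111]
sc 375 200 [0.608 0.281 0.103]
sc 205 213 [ 0.552 -0.195  0.039]
sc 180 192 [ 0.452 -0.27   0.028]
sc 189 178 [ 0.475 -0.232  0.108]
sc 235 193 [ 0.473 -0.106  0.027]
sc 206 185 [ 0.473 -0.188  0.071]
top rest 1741 ((0.532116711139679, 0.2175973504781723), (0.21360011398792267, 0.19069549441337585), 3.2559759616851807) 0.13427084467259065
top jig 1579 ((0.5213800072669983, -0.19558435678482056), (0.1950223445892334, 0.15975451469421387), 83.55883026123047) 0.12397001175945288
scene rest 1989 ((0.531093180179596, 0.21891605854034424), (0.21689623594284058, 0.19133104383945465), 3.3860623836517334) 0.13442595098640142
scene jig 2567 ((0.5251681804656982, -0.19482263922691345), (0.19875627756118774, 0.1604515165090561), 83.3083724975586) 0.12044840009058033
```

View pics/crop1.png

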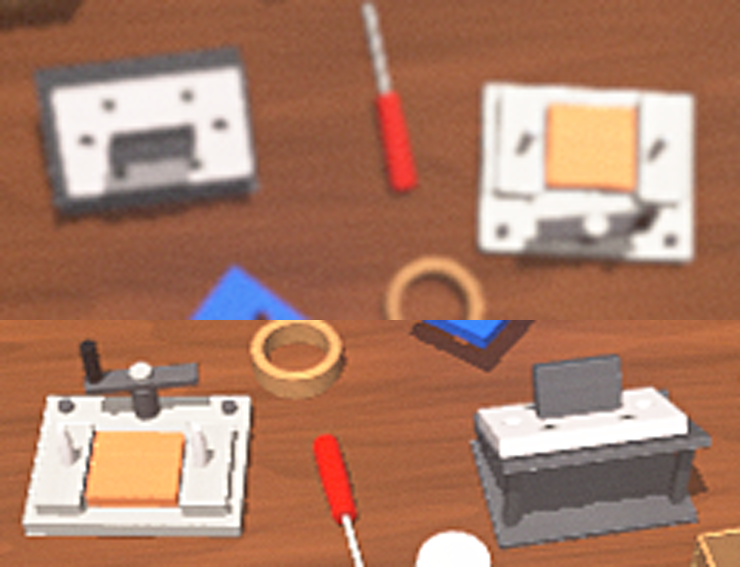

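The crop confirms it: the silver plate with the dark bar handle lies on the sloping rest. The jig has two pins and a copper block, and its strap is open with the black knob on the -y side. Next I'll estimate poses.

```bash
cat >> h.py <<'E'
def plate_pose(c,ctr,r=.12,zlo=.03):
    P=cloud(c); px=c["pixels"].astype(int)
    m=(np.hypot(P[...,0]-ctr[0],P[...,1]-ctr[1])<r)&(P[...,2]>zlo)
    w=m&(px.min(-1)>150)&(px.max(-1)-px.min(-1)<40)
    X=P[w]; 
    for _ in range(6):
        o=X.mean(0); n=np.linalg.svd(X-o,full_matrices=False)[2][2]; n*=np.sign(n[2])
        d=(P[w]-o)@n; X=P[w][abs(d)<.006]
    dk=P[m&(((P-o)@n)>.012)&(((P-o)@n)<.058)]
    return o,n,X,dk
def frame(n,y):
    y=y-n*(y@n); y/=np.linalg.norm(y); x=np.cross(y,n); return np.stack([x,y,n],1)
E
python3 - <<'E'
from h import *
import pickle
D=pickle.load(open("d0.pkl","rb"))
for k in("top","scene"):
    o,n,X,dk=plate_pose(D[k],(.55,.215))
    F=frame(n,np.array([0,1.,0])); 
    q=((X-o)@F); r=cv2.minAreaRect(q[:,:2].astype(np.float32))
    print(k,"tilt",np.degrees(np.arccos(n[2])),"az",np.degrees(np.arctan2(n[1],n[0])),"rect",r,"c",(o+F[:,:2]@np.array(r[0])).round(4),len(X))
    q=((dk-o)@F); r=cv2.minAreaRect(q[:,:2].astype(np.float32)); print(" handle",r,np.percentile(q[:,2],[2,50,98]),(o+F[:,:2]@np.array(r[0])+n*.025).round(4),len(dk))
    # jig
    P=cloud(D[k]);px=D[k]["pixels"].astype(int)
    near=np.hypot(P[...,0]-.535,P[...,1]+.195)<.15
    cu=near&(px[...,0]-px[...,2]>80)&(px[...,0]>180)&(P[...,2]>.02)
    print(" copper",cv2.minAreaRect(P[cu][:,:2].astype(np.float32)),np.median(P[cu][:,2]))
    hi=near&(P[...,2]>.055)
    cl=cv2.connectedComponentsWithStats(hi.astype(np.uint8))
    for i in range(1,cl[0]):
        Q=P[cl[1]==i]; print("  comp",len(Q),cl[3][i].round(),Q.mean(0).round(3),Q.min(0).round(3),Q.max(0).round(3), px[cl[1]==i].mean(0).round())
E
```

```text
top tilt 32.14585021997151 az -175.96398808021053 rect ((-0.005307234823703766, -0.00019673258066177368), (0.10642201453447342, 0.1700889617204666), 3.1716530323028564) c [0.5656 0.2123 0.0841] 904
 handle ((-0.0028941435739398003, -0.0007534213364124298), (0.01967284083366394, 0.07852622121572495), 3.657674789428711) [0.01389597 0.04626034 0.05384435] [0.5544 0.2108 0.1066] 178
 copper ((0.5418241620063782, -0.19777074456214905), (0.08327917009592056, 0.07700753957033157), 83.31647491455078) 0.03652222330305166
  comp 13 [327. 213.] [ 0.548 -0.137  0.072] [ 0.544 -0.143  0.063] [ 0.555 -0.132  0.087] [209. 202. 199.]
  comp 15 [360. 215.] [ 0.534 -0.259  0.072] [ 0.53  -0.265  0.056] [ 0.541 -0.254  0.091] [204. 197. 192.]
  comp 189 [344. 236.] [ 0.461 -0.191  0.075] [ 0.451 -0.243  0.056] [ 0.474 -0.136  0.124] [156. 146. 143.]
scene tilt 30.291883873229065 az -176.13552033412535 rect ((-0.017471060156822205, 0.002518080174922943), (0.10636191070079803, 0.17097963392734528), 3.3142263889312744) c [0.5689 0.2142 0.0861] 644
 handle ((-0.01825239136815071, 0.002169158309698105), (0.02675563097000122, 0.08020438998937607), 2.2342841625213623) [0.0130978  0.03375177 0.05129727] [0.5556 0.213  0.1072] 421
 copper ((0.5427261590957642, -0.20005390048027039), (0.08872503787279129, 0.0925523042678833), 83.27287292480469) 0.03709581134167206
  comp 347 [203. 183.] [ 0.467 -0.194  0.075] [ 0.449 -0.241  0.055] [ 0.479 -0.135  0.12 ] [124. 110. 107.]
  comp 39 [181. 204.] [ 0.541 -0.258  0.073] [ 0.532 -0.265  0.055] [ 0.546 -0.252  0.093] [224. 213. 209.]
  comp 36 [225. 204.] [ 0.554 -0.135  0.072] [ 0.549 -0.141  0.055] [ 0.558 -0.13   0.089] [224. 213. 208.]
```

Request:
carry_out:
  motion: "0.02 -0.02 0 0 0 -5 0;0.022 -0.0245 0 0 0 -5 0;0.022 -0.0245 0 0 0 -5 0;0.022 -0.0245 0 0 0 -5 0;0.022 -0.0245 0 0 0 -5 0;0.022 -0.0245 0 0 0 -5 0;0.022 -0.0245 0 0 0 -5 0;0.022 -0.0245 0 0 0 -5 0;0.022 -0.0245 0 0 0 -5 0;0.022 -0.0245 0 0 0 -5 0;0.022 -0.0245 0 0 0 -5 0;0.022 -0.0245 0 0 0 -5.8 0;0 0 0 0.4 -5.4 0 0;0 0 0 0.4 -5.4 0 0;0 0 0 0.4 -5.4 0 0;0 0 0 0.4 -5.4 0 0;0 0 0 0.4 -5.4 0 0;0 0 0 0.4 -5 0 0;0 0 0 0 0 0 0;0 0 0 0 0 0 0"
  grip_force: 60

```text
time_s: 1.82
ee_pos: [0.4956, 0.2082, 0.2054]
eef_rot: [2.584, -0.002, 1.642]
force: [0.6, 0.3, -0.5]
grip_width: 0.0938
grip_force: 0.0
```

```bash
cat >> h.py <<'E'
def tool():
    s=ctrl.get_obs(); return np.array(s["ee_pos"]),R.from_euler('xyz',s["eef_rot"]).as_matrix(),s
E
python3 - <<'E'
from h import *
import pickle
c=snap("wrist"); save(c,"w1.png"); pickle.dump(c,open("w1.pkl","wb"))
p,Rt,s=tool(); print(p,Rt.round(3))
o,n,X,dk=plate_pose(c,(.555,.212),.13,.03)
F=frame(n,np.array([0,1.,0]))
q=(X-o)@F; r=cv2.minAreaRect(q[:,:2].astype(np.float32)); print(n,r,o+F[:,:2]@np.array(r[0]),len(X))
q=(dk-o)@F; t=dk[q[:,2]>.035]; q=(t-o)@F
r=cv2.minAreaRect(q[:,:2].astype(np.float32)); print("h",r,np.percentile(q[:,2],[2,50,98]),o+F[:,:2]@np.array(r[0])+n*.025,len(q))
E
```

```text
[0.49629751 0.20826554 0.20580619] [[-0.07   0.846  0.528]
 [ 0.998  0.058  0.04 ]
 [ 0.003  0.53  -0.848]]
[-0.53037806 -0.03423957  0.84706952] ((-0.0005720369517803192, -0.006990060210227966), (0.10028941929340363, 0.16973420977592468), 3.2887558937072754) [0.56422375 0.21340772 0.08725808] 14020
h ((-0.0006262543611228466, -0.0059455446898937225), (0.017543012276291847, 0.0792313888669014), 2.813861608505249) [0.04680678 0.04975456 0.05136293] [0.55089937 0.21359563 0.10843636] 1937
```

View pics/w1.png

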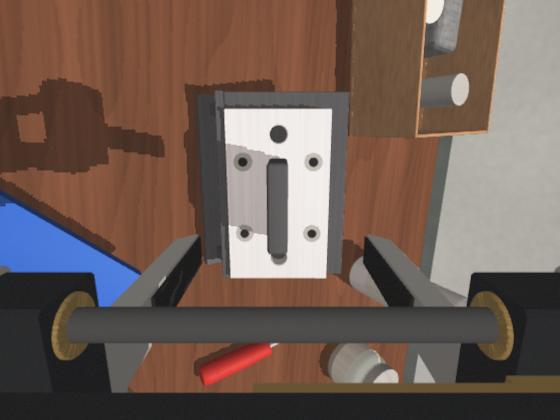

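The plate is 100x170 mm and its handle 18x79 mm in the close view, handle at (278,207). That fits the sizes given. I'm approaching along the plate's normal and gripping.

Request:
carry_out:
  motion: "-0.0045 0.0015 -0.003 0 0 0 0;0.0097 0.0006 -0.0156 0 0 0 0;0.0097 0.0006 -0.0156 0 0 0 0;0.0097 0.0006 -0.0156 0 0 0 0;0.0097 0.0006 -0.0156 0 0 0 0;0.0097 0.0006 -0.0156 0 0 0 0;0.0097 0.0006 -0.0156 0 0 0 0;0.0097 0.0006 -0.0156 0 0 0 0;0 0 0 0 0 0 0;0 0 0 0 0 0 0;0 0 0 0 0 0 0"

```text
time_s: 2.78
ee_pos: [0.5596, 0.2139, 0.0939]
eef_rot: [2.582, -0.003, 1.641]
force: [-0.6, -0.1, -0.3]
grip_width: 0.0941
grip_force: 0.0
```

Request:
carry_out:
  motion: "0 0 0 0 0 0 255;0 0 0 0 0 0 255;0 0 0 0 0 0 255;0 0 0 0 0 0 255;0 0 0 0 0 0 255;0 0 0 0 0 0 255;0 0 0 0 0 0 255;0 0 0 0 0 0 255;0 0 0 0 0 0 255;0 0 0 0 0 0 255;0 0 0 0 0 0 255;0 0 0 0 0 0 255"
  grip_force: 60

```text
time_s: 3.78
ee_pos: [0.5596, 0.2139, 0.0933]
eef_rot: [2.581, -0.003, 1.641]
force: [0.3, -0.1, -0.1]
grip_width: 0.0179
grip_force: 56.3
```

Request:
carry_out:
  motion: "-0.005 -0.0003 0.008 0 0 0 255;-0.01 -0.0006 0.016 0 0 0 255;-0.01 -0.0006 0.016 0 0 0 255;-0.01 -0.0006 0.016 0 0 0 255;-0.01 -0.0006 0.016 0 0 0 255;-0.01 -0.0006 0.016 0 0 0 255;0 0 0.01 0 0 0 255;0 0 0.01 -0.25 4 0 255;0 0 0 -0.25 4 0 255;0 0 0 -0.25 4 0 255;0 0 0 -0.25 4 0 255;0 0 0 -0.25 4 0 255;0 0 0 -0.25 4 0 255;0 0 0 -0.25 4 0 255;0 0 0 -0.2 4 0 255;0 0 0 0 0 0 255;0 0 0 0 0 0 255"

```text
time_s: 5.2
ee_pos: [0.5049, 0.2104, 0.2001]
eef_rot: [3.141, -0.007, 1.638]
force: [-0.2, 0.3, -8.2]
grip_width: 0.0174
grip_force: 60.0
```

Request:
carry_out:
  motion: "0.001 -0.01 0 0 0 -0.2 255;0.002 -0.02 0 0 0 -0.5 255;0.003 -0.03 0 0 0 -0.8 255;0.003 -0.033 0 0 0 -0.9 255;0.003 -0.033 0 0 0 -0.9 255;0.003 -0.033 0 0 0 -0.9 255;0.003 -0.033 0 0 0 -0.9 255;0.003 -0.033 0 0 0 -0.9 255;0.003 -0.033 0 0 0 -0.9 255;0.003 -0.033 0 0 0 -0.9 255;0.003 -0.033 0 0 0 -0.9 255;0.003 -0.033 0 0 0 -0.9 255;0.003 -0.023 0 0 0 -0.6 255;0.002 -0.01 0 0 0 -0.2 255;0 0 0 0 0 0 255;0 0 0 0 0 0 255;0 0 0 0 0 0 255"

```text
time_s: 6.62
ee_pos: [0.5424, -0.1785, 0.2013]
eef_rot: [3.141, -0.007, 1.458]
force: [0.2, 1.1, -7.4]
grip_width: 0.0175
grip_force: 60.0
```

```bash
python3 - <<'E'
from h import *
import pickle
c=snap("wrist"); save(c,"w2.png"); s=snap("scene"); t=snap("top"); pickle.dump((c,s,t),open("w2.pkl","wb"))
p,Rt,st=tool(); print(p,Rt.round(4),st["force"],st["grip_width"])
print(c["position"],c["attitude"])
E
```

```text
[ 0.54259806 -0.1784648   0.20143092] [[ 1.121e-01  9.937e-01  1.700e-03]
 [ 9.937e-01 -1.121e-01  7.200e-03]
 [ 7.300e-03  9.000e-04 -1.000e+00]] [ 0.45240712 -0.45318707 -7.59128153] 0.017757061285571456
[ 0.54902149 -0.11145531  0.3824009 ] [-0.23439051 -0.00058202 -0.11442005]
```

View pics/w2.png

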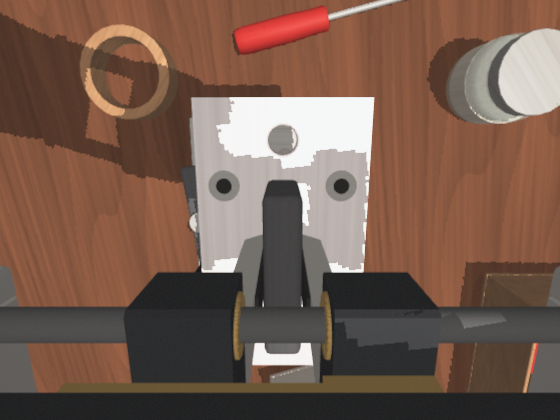

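The plate is held level and hides the jig. I'll sidestep so that the wrist camera sees both the pins and the plate in one view.

Request:
carry_out:
  motion: "-0.015 -0.006 0 0 0 0 255;-0.025 -0.01 0 0 0 0 255;-0.03 -0.013 0 0 0 0 255;-0.03 -0.013 0 0 0 0 255;-0.025 -0.01 0 0 0 0 255;-0.015 -0.006 0 0 0 0 255;0 0 0 0 0 0 255;0 0 0 0 0 0 255;0 0 0 0 0 0 255;0 0 0 0 0 0 255"

```text
time_s: 7.6
ee_pos: [0.4032, -0.237, 0.2013]
eef_rot: [3.141, -0.007, 1.458]
force: [-0.0, 0.3, -7.3]
grip_width: 0.0177
grip_force: 60.0
```

```bash
python3 - <<'E'
from h import *
import pickle
c=snap("wrist"); save(c,"w3.png"); pickle.dump(c,open("w3.pkl","wb"))
p,Rt,st=tool(); print(p,st["eef_rot"])
P=cloud(c); z=P[...,2]
near=np.hypot(P[...,0]-.54,P[...,1]+.197)<.09
hi=near&(z>.05)&(z<.1)
cl=cv2.connectedComponentsWithStats(hi.astype(np.uint8))
for i in range(1,cl[0]):
    if cl[2][i,4]>15:
        Q=P[cl[1]==i]; T=Q[Q[:,2]>Q[:,2].max()-.003]; print("comp",len(Q),cl[3][i].round(),Q.mean(0).round(4),"top",T.mean(0).round(4),len(T))
px=c["pixels"].astype(int)
cu=near&(px[...,0]-px[...,2]>70)&(z>.03)&(z<.045)
print("cu",cv2.minAreaRect(P[cu][:,:2].astype(np.float32)),np.median(z[cu]),cu.sum())
m=(z>.17)&(z<.22)&(np.hypot(P[...,0]-p[0],P[...,1]-p[1])<.11)
np.set_printoptions(suppress=True)
print(np.histogram(z[m],bins=10),m.sum())
E
```

```text
[ 0.40314018 -0.23700553  0.20117704] [ 3.14103422 -0.00753196  1.45816974]
comp 393 [430.  73.] [ 0.5455 -0.1371  0.0727] top [ 0.5485 -0.1366  0.0892] 50
comp 26 [344.  93.] [ 0.4685 -0.1448  0.0717] top [ 0.4682 -0.1453  0.0719] 22
comp 317 [418. 207.] [ 0.5321 -0.2573  0.0722] top [ 0.5345 -0.2591  0.0894] 37
cu ((0.5417818427085876, -0.19837674498558044), (0.08202899992465973, 0.07983744889497757), 83.34577178955078) 0.039192253497164875 6307
(array([   23,    25,    32, 19636,  5333,    34,    60,   105,   139,
         149]), array([0.1769767 , 0.18127741, 0.18557812, 0.18987883, 0.19417953,
       0.19848024, 0.20278095, 0.20708166, 0.21138237, 0.21568308,
       0.21998379])) 25536
```

View pics/w3.png

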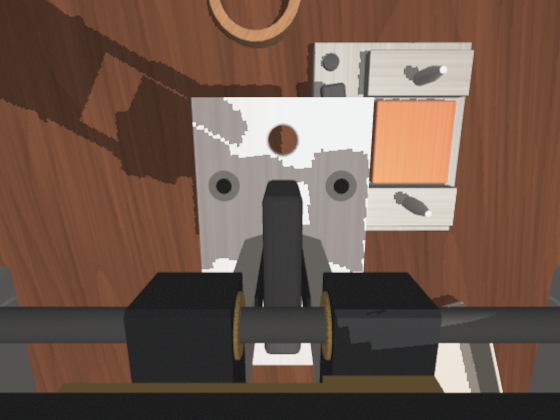

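Both pin tips are visible, at about (443,70) and (428,212), 123 mm apart against the 124 mm given and 89 mm high. The plate hole is at (283,140). Now the plate's pose in the hand, from the same picture.

```bash
cat >> h.py <<'E'
def held(c,p,Rt):
    P=cloud(c); z=P[...,2]; pt=p+np.array([0,0,-.009])
    d=np.hypot(P[...,0]-p[0],P[...,1]-p[1]); m=(abs(z-pt[2])<.012)&(d<.11)
    X=P[m]
    for _ in range(6):
        o=X.mean(0); n=np.linalg.svd(X-o,full_matrices=False)[2][2]; n*=np.sign(n[2]); X=P[m][abs((P[m]-o)@n)<.003]
    # hole: ray of its contour onto plane
    m2=(abs((P-o)@n)<.003)&m
    filled=cv2.morphologyEx(m2.astype(np.uint8),cv2.MORPH_CLOSE,np.ones((3,3)))
    cs,h=cv2.findContours(filled,cv2.RETR_CCOMP,cv2.CHAIN_APPROX_NONE)
    K=np.array(c["K"]);pos=np.array(c["position"])
    def on(uv):
        d=np.stack([(uv[:,0]-K[0,2])/K[0,0],-(uv[:,1]-K[1,2])/K[1,1],-np.ones(len(uv))],1)@rot(c).T
        return pos+d*(((o-pos)@n)/(d@n))[:,None]
    H=[]
    for k,cc in enumerate(cs):
        if h[0][k][3]>=0 and cv2.contourArea(cc)>60:
            W=on(cc[:,0].astype(float)); (cx,cy),r=cv2.minEnclosingCircle(W[:,:2].astype(np.float32)); H.append((cx,cy,r,cc[:,0].mean(0).round()))
    big=max(cs,key=cv2.contourArea); W=on(big[:,0].astype(float))
    return o,n,H,W
E
python3 - <<'E'
from h import *
import pickle
c=pickle.load(open("w3.pkl","rb")); p,Rt,st=tool()
o,n,H,W=held(c,p,Rt); print("n",n.round(4),"o",o.round(4))
for h in H: print(h)
t=Rt[:,0]; y=np.array([t[0],t[1],0]); y/=np.linalg.norm(y); x=np.array([y[1],-y[0],0])
a=(W-p)@y; b=(W-p)@x
print("y extent",a.max(), "x extents in mid band")
ya=(a>.02)&(a<.07)
L=ya&(b<-.03); Rr=ya&(b>.03); T=(abs(b)<.04)&(a>.06)
for nm,m,u,v in(("L",L,a,b),("R",Rr,a,b),("T",T,b,a)):
    f=np.polyfit(u[m],v[m],1); v2=np.polyval(f,u[m]); k=abs(v[m]-v2)<.003; f=np.polyfit(u[m][k],v[m][k],1); print(nm,f,k.sum())
print("tool y-axis yaw dev",np.degrees(np.arctan2(y[0],y[1])))
E
```

```text
n [-8.0e-04 -2.5e-03  1.0e+00] o [ 0.4069 -0.1986  0.1937]
(0.4096141755580902, -0.17533686757087708, 0.008934088982641697, array([282., 139.]))
y extent 0.08475046155674304 x extents in mid band
L [ 0.00089854 -0.05036327] 87
R [0.00159394 0.04899712] 87
T [-0.00174338  0.08466235] 146
tool y-axis yaw dev 6.45302787576161
```

Plate level (0.003 rad) and its yaw matches the pins within 0.1°. Shift needed: (+0.139, +0.039).

Request:
carry_out:
  motion: "0.015 0.004 0 0 0 0 255;0.025 0.007 0 0 0 0 255;0.03 0.0085 0 0 0 0 255;0.03 0.0085 0 0 0 0 255;0.025 0.007 0 0 0 0 255;0.014 0.004 0 0 0 0 255;0 0 -0.01 0 0 0 255;0 0 -0.015 0 0 0 255;0 0 -0.015 0 0 0 255;0 0 -0.015 0 0 0 255;0 0 -0.01 0 0 0 255;0 0 0 0 0 0 255;0 0 0 0 0 0 255;0 0 0 0 0 0 255;0 0 0 0 0 0 255"

```text
time_s: 8.9
ee_pos: [0.542, -0.1986, 0.1373]
eef_rot: [3.139, -0.007, 1.457]
force: [-0.3, -0.3, -7.4]
grip_width: 0.0173
grip_force: 60.0
```

```bash
python3 - <<'E'
from h import *
import pickle
c=snap("wrist"); p,Rt,st=tool(); print(p,st["eef_rot"],st["force"])
o,n,H,W=held(c,p,Rt); print("n",n.round(4),"o",o.round(4),H)
s=snap("scene"); save(s,"s2.png",(140,120,280,250),5)
w=c["pixels"][90:290,170:400,::-1]; cv2.imwrite("pics/j.png",np.hstack([cv2.resize(s["pixels"][140:250,150:260,::-1],(400,400)),cv2.resize(w,(400,400))]))
E
```

```text
[ 0.54191639 -0.19861286  0.13717301] [ 3.13962377 -0.00696121  1.45710417] [-0.48710509 -0.09183308 -7.37981823]
n [-0.0021 -0.0018  1.    ] o [ 0.5457 -0.1602  0.1296] [(0.5483922958374023, -0.13698263466358185, 0.0089797955006361, array([283., 139.]))]
```

View pics/j.png

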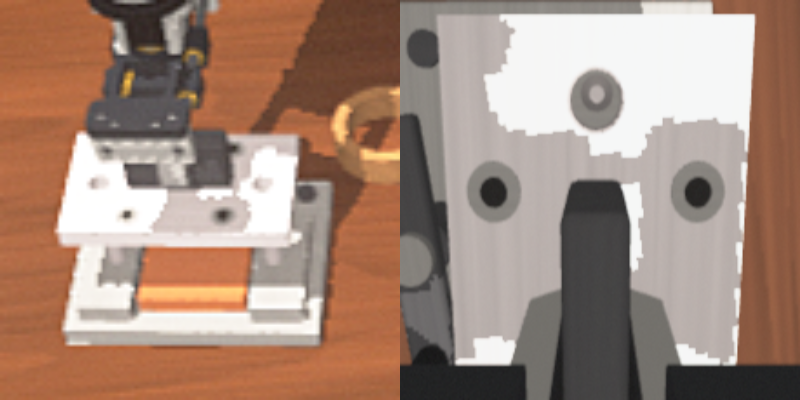

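The pin tip sits centred in the visible hole (right half, about (596,95)), within 0.5 mm of where it should be. I'm lowering slowly.

Request:
carry_out:
  motion: "0 0.0004 -0.006 0 0 0 255;0 0 -0.006 0 0 0 255;0 0 -0.006 0 0 0 255;0 0 -0.006 0 0 0 255;0 0 -0.004 0 0 0 255;0 0 -0.004 0 0 0 255;0 0 -0.004 0 0 0 255;0 0 -0.004 0 0 0 255;0 0 -0.003 0 0 0 255;0 0 0 0 0 0 255;0 0 0 0 0 0 255"

```text
time_s: 9.92
ee_pos: [0.5416, -0.1981, 0.0932]
eef_rot: [3.141, -0.007, 1.457]
force: [0.3, 0.8, -7.2]
grip_width: 0.0179
grip_force: 60.0
```

Request:
carry_out:
  motion: "0 0 -0.003 0 0 0 255;0 0 -0.003 0 0 0 255;0 0 -0.003 0 0 0 255;0 0 -0.003 0 0 0 255;0 0 -0.003 0 0 0 255;0 0 0 0 0 0 255;0 0 0 0 0 0 255"

```text
time_s: 10.5
ee_pos: [0.5415, -0.198, 0.0781]
eef_rot: [3.141, -0.008, 1.457]
force: [-0.8, -0.7, -7.9]
grip_width: 0.018
grip_force: 60.0
```

Request:
carry_out:
  motion: "0 0 -0.003 0 0 0 255;0 0 -0.003 0 0 0 255;0 0 -0.003 0 0 0 255;0 0 -0.002 0 0 0 255;0 0 0 0 0 0 255;0 0 0 0 0 0 255"

```text
time_s: 11.0
ee_pos: [0.5415, -0.198, 0.0671]
eef_rot: [3.141, -0.007, 1.457]
force: [-0.6, -0.4, -8.1]
grip_width: 0.0176
grip_force: 60.0
```

Request:
carry_out:
  motion: "0 0 -0.001 0 0 0 255;0 0 -0.001 0 0 0 255;0 0 -0.001 0 0 0 255;0 0 0 0 0 0 255;0 0 0 0 0 0 255"

```text
time_s: 11.42
ee_pos: [0.5419, -0.1981, 0.0652]
eef_rot: [3.14, -0.007, 1.457]
force: [-2.6, 3.1, 5.2]
grip_width: 0.0175
grip_force: 60.0
```

Seat contact (13 N up). I'm releasing with a partial opening and rising.

Request:
carry_out:
  motion: "0 0 0 0 0 0 190;0 0 0 0 0 0 150;0 0 0 0 0 0 150;0 0 0 0 0 0 150;0 0 0 0 0 0 150"

```text
time_s: 11.83
ee_pos: [0.5416, -0.1981, 0.0642]
eef_rot: [3.141, -0.007, 1.457]
force: [0.2, -0.4, -0.1]
grip_width: 0.0385
grip_force: 0.0
```

Request:
carry_out:
  motion: "0 0 0.01 0 0 0 150;0 0 0.03 0 0 0 150;0 0 0.03 0 0 0 150;0 0 0.03 0 0 0 150;0 0 0.02 0 0 0 150;0 0 0 0 0 0 150;0 0 0 0 0 0 150;0 0 0 0 0 0 150"

```text
time_s: 12.5
ee_pos: [0.5412, -0.1979, 0.1837]
eef_rot: [-3.141, -0.008, 1.457]
force: [0.1, 0.9, -0.3]
grip_width: 0.0387
grip_force: 0.0
```

```bash
python3 - <<'E'
from h import *
import pickle
c=snap("wrist"); save(c,"w4.png"); p,Rt,st=tool(); print(p,st["eef_rot"],st["force"],st["grip_width"])
pickle.dump(c,open("w4.pkl","wb"))
o,n,H,W=held(c,np.array([.5415,-.198,.056+.009]),Rt); print("n",n.round(4),"o",o.round(4),H)
P=cloud(c)
y=np.array([.113,.9936,0]);x=np.array([.9936,-.113,0]);d=P-np.array([.5415,-.198,0])
X=d@x;Y=d@y;Z=P[...,2]
def rep(nm,m):
    Q=np.stack([X[m],Y[m],Z[m]],1); v,u=np.nonzero(m)
    if len(Q): print(nm,len(Q),np.median(Q,0).round(4),cv2.minAreaRect(Q[:,:2].astype(np.float32)),u.mean().round(),v.mean().round())
rep("handle top",(abs(X)<.02)&(abs(Y)<.06)&(Z>.098)&(Z<.112))
rep("strap",(X<-.05)&(X>-.14)&(abs(Y)<.1)&(Z>.06)&(Z<.076))
rep("knob",(X<-.05)&(X>-.14)&(abs(Y)<.1)&(Z>.108)&(Z<.125))
rep("plate near",(abs(X)<.05)&(Y>.045)&(Y<.085)&(Z>.05)&(Z<.062)); rep("plate far",(abs(X)<.05)&(Y<-.045)&(Y>-.085)&(Z>.05)&(Z<.062))
E
```

```text
[ 0.54111924 -0.19788769  0.18325543] [-3.14051306 -0.00795176  1.45699273] [ 0.33813197 -0.71520639  0.03616658] 0.038772791725257966
n [6.e-04 7.e-04 1.e+00] o [ 0.5425 -0.1838  0.0574] [(0.5391790866851807, -0.21779130399227142, 0.06031114608049393, array([283., 217.])), (0.5485153794288635, -0.1366623044013977, 0.00920881424099207, array([283., 136.]))]
handle top 2071 [-0.0005  0.0025  0.1071] ((5.388632416725159e-06, -1.4118850231170654e-06), (0.07992380857467651, 0.017526492476463318), 89.52629852294922) 283.0 212.0
strap 2293 [-0.0801  0.0153  0.0721] ((-0.08107978850603104, 0.0006278343498706818), (0.02320161648094654, 0.10757549107074738), 7.497255325317383) 195.0 195.0
knob 257 [-0.0739 -0.0393  0.1176] ((-0.07488960772752762, -0.040029071271419525), (0.009602202102541924, 0.015399101190268993), 81.46238708496094) 193.0 265.0
plate near 4636 [-0.0003  0.0661  0.0573] ((-2.4449080228805542e-05, 0.0649292841553688), (0.03937118873000145, 0.09995556622743607), 89.90531921386719) 283.0 132.0
plate far 2044 [-0.0056 -0.068   0.0574] ((-0.001047864556312561, -0.06500641256570816), (0.03994137421250343, 0.07636073231697083), 89.9339599609375) 282.0 267.0
```

View pics/w4.png

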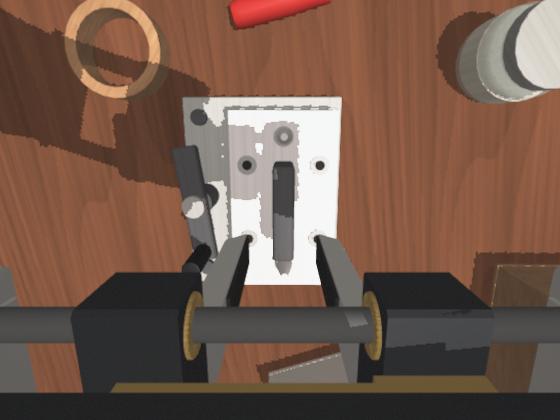

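The plate lies flush: normal vertical within 0.001 rad, handle centred within 0.5 mm, handle top at 107 mm. The strap is at about 1.70 rad, with its knob at about (200,258). I'm going over the knob next.

Request:
carry_out:
  motion: "-0.01 -0.0048 0 0 0 0 95;-0.02 -0.0085 0 0 0 0 95;-0.02 -0.0085 0 0 0 0 95;-0.02 -0.0085 0 0 0 0 95;-0.01 -0.0045 0 0 0 0 95;0 0 -0.02 0 0 0 95;0 0 -0.025 0 0 0 95;0 0 -0.025 0 0 0 95;0 0 -0.02 0 0 0 95;0 0 -0.012 0 0 0 95;0 0 0 0 0 0 95;0 0 0 0 0 0 95"

```text
time_s: 13.55
ee_pos: [0.4612, -0.2328, 0.082]
eef_rot: [-3.141, -0.008, 1.457]
force: [-0.5, -0.6, 0.7]
grip_width: 0.0591
grip_force: 0.0
```

Request:
carry_out:
  motion: "0 0 0 0 0 0 255;0 0 0 0 0 0 255;0 0 0 0 0 0 255;0 0 0 0 0 0 255;0 0 0 0 0 0 255;0 0 0 0 0 0 255;0 0 0 0 0 0 255;0 0 0 0 0 0 255"
  grip_force: 25

```text
time_s: 14.22
ee_pos: [0.4617, -0.233, 0.0824]
eef_rot: [3.141, -0.007, 1.457]
force: [1.0, -1.7, -0.8]
grip_width: 0.0153
grip_force: 25.0
```

Request:
carry_out:
  motion: "-0.0058 0.0003 0 0 0 0 255;-0.0056 0.001 0 0 0 0 255;-0.0055 0.0018 0 0 0 0 255;-0.0052 0.0024 0 0 0 0 255;-0.0049 0.0031 0 0 0 0 255;-0.0044 0.0037 0 0 0 0 255;0 0 0 0 0 0 255;0 0 0 0 0 0 255"

```text
time_s: 14.88
ee_pos: [0.4304, -0.2211, 0.0826]
eef_rot: [3.14, -0.006, 1.457]
force: [0.5, -4.9, 1.3]
grip_width: 0.0154
grip_force: 25.0
```

Request:
carry_out:
  motion: "-0.0038 0.0043 0 0 0 0 255;-0.0033 0.0047 0 0 0 0 255;-0.0026 0.0052 0 0 0 0 255;-0.002 0.0054 0 0 0 0 255;-0.0012 0.0056 0 0 0 0 255;-0.0005 0.0057 0 0 0 0 255;0.0003 0.004 0 0 0 0 255;0 0 0 0 0 0 255;0 0 0 0 0 0 255"

```text
time_s: 15.63
ee_pos: [0.4175, -0.1862, 0.0827]
eef_rot: [3.139, -0.006, 1.457]
force: [2.0, -5.2, 0.7]
grip_width: 0.0152
grip_force: 25.0
```

Request:
carry_out:
  motion: "0.0002 0.002 0 0 0 0 255;0.0002 0.002 0 0 0 0 255;0 0.001 0 0 0 0 255;0 0 0 0 0 0 255;0 0 0 0 0 0 255"

```text
time_s: 16.05
ee_pos: [0.4178, -0.1814, 0.0826]
eef_rot: [3.14, -0.006, 1.457]
force: [1.2, -6.2, 0.8]
grip_width: 0.0156
grip_force: 25.0
```

Request:
carry_out:
  motion: "0 0.002 0 0 0 0 255;0 0.002 0 0 0 0 255;0 0 0 0 0 0 255;0 0 0 0 0 0 255"

```text
time_s: 16.38
ee_pos: [0.418, -0.1795, 0.0827]
eef_rot: [3.138, -0.002, 1.457]
force: [1.9, -25.1, -6.7]
grip_width: 0.0156
grip_force: 25.0
```

The force shows the stop has been reached (25 N). I'm backing off 2 mm, opening and rising, then checking.

Request:
carry_out:
  motion: "0 -0.002 0 0 0 0 255;0 0 0 0 0 0 170;0 0 0 0 0 0 150;0 0 0 0 0 0 150;0 0 0 0 0 0 150;0 0 0.01 0 0 0 150;0 0 0.03 0 0 0 150;0 0 0.03 0 0 0 150;0 0 0.03 0 0 0 150;0 0 0.02 0 0 0 150;0 0 0 0 0 0 150;0 0 0 0 0 0 150"

```text
time_s: 17.38
ee_pos: [0.4177, -0.1787, 0.2034]
eef_rot: [3.139, -0.007, 1.457]
force: [-0.3, -0.4, -0.3]
grip_width: 0.0391
grip_force: 0.0
```

```bash
python3 - <<'E'
from h import *
c=snap("wrist"); save(c,"w5.png"); p,Rt,st=tool(); print(p,st["force"])
P=cloud(c)
y=np.array([.113,.9936,0]);x=np.array([.9936,-.113,0]);d=P-np.array([.5415,-.198,0])
X=d@x;Y=d@y;Z=P[...,2]
def rep(nm,m):
    Q=np.stack([X[m],Y[m],Z[m]],1); print(nm,len(Q),np.median(Q,0).round(4),cv2.minAreaRect(Q[:,:2].astype(np.float32)))
rep("handle top",(abs(X)<.02)&(abs(Y)<.06)&(Z>.098)&(Z<.112))
rep("strap",(X<-.02)&(X>-.15)&(abs(Y)<.1)&(Z>.066)&(Z<.076))
rep("plate",(abs(X)<.05)&(abs(Y)<.085)&(Z>.05)&(Z<.062))
E
```

```text
[ 0.41727418 -0.1784489   0.20223514] [ 0.33413065  0.02567867 -0.5605172 ]
handle top 2050 [-0.0028  0.0026  0.1069] ((-0.0008292552083730698, -3.821030259132385e-05), (0.07966535538434982, 0.01838037744164467), 89.6551513671875)
strap 1804 [-0.0687  0.0027  0.0721] ((-0.08131596446037292, 0.0007159346714615822), (0.02151360549032688, 0.1071237102150917), 89.853515625)
plate 10829 [-0.0109  0.0261  0.0573] ((-2.8040260076522827e-05, -0.00030516088008880615), (0.16897737979888916, 0.09999550133943558), 89.96272277832031)
```

View pics/w5.png

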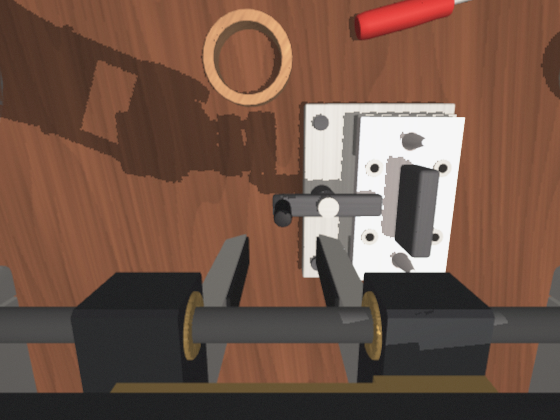

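The strap lies straight over the plate, from (275,205) to (380,205), at about 0 rad. The plate is home and flush, and the hand is clear. I'm handing in.

```bash
python3 -c "
from station import ctrl
print(ctrl.hand_in())"
```

```text
the job is handed in; nothing more can be done
None
```

The drill plate is flush on both guide pins, the strap is closed over it at its stop, the arm is clear, and the job was handed in at about 17 s; no verdict was returned.

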